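# Slide the straightedge out over the end of the surface plate

## Task

The steel straightedge on the granite surface plate is too thin to pick up cleanly, so slide it along the plate with your fingertips, hanging-hole end first, out over the plate's right-hand end (right as seen from the robot) until 60 mm of it overhangs for the next person to take hold of. Leave it straight and square to that end of the plate, with nothing but that 60 mm overhanging. Keep it flat on the granite all the while, never picking it up or tipping it, and leave everything else where it is.

Things in the scene. Friction and masses are not known exactly. Their poses are not given: they have to be found in the camera images.
- straightedge: the flat steel straightedge, a plain bar 300 mm long (its y axis), 40 mm wide (its x axis) and 6 mm thick, about 0.55 kg, with square edges, lying loose and flat on the surface plate, somewhat askew; it slides under a push of a few newtons and stops where it is left. Origin: the centre of its underside. A 13 mm hanging hole is drilled on its centre line 20 mm from its -y end; the other end is plain. It is the only long flat bar there.
- hole_end (a point): the middle of the straightedge's end face beside the hanging hole, half-way up its thickness (150 mm along -y from the middle of the straightedge); axes as the straightedge's
- plain_end (a point): the middle of the straightedge's other, plain end face, half-way up its thickness (150 mm along +y from the middle); axes as the straightedge's
- surface_plate: the dark granite surface plate, fixed to the bench: 450 mm along its y axis, 300 mm along its x axis, flat top 70 mm above the bench, on low rubber feet. Origin: the centre of its underside, on the bench; its x axis points roughly away from the robot, its y axis roughly to the robot's left. Nothing stands next to it on the bench within 50 mm of its right-hand (-y) or left-hand (+y) end.
- plate_edge (a point): the middle of the top edge of the plate's right-hand (-y) end, at the level of its top: the overhang is measured from this edge, along the plate's -y; axes as the plate's
- try_square: bystander: an engineer's try square lying flat on the plate, an L of a 150 x 16 x 16 mm steel stock along its y axis and a thin 80 x 25 mm steel blade at its -y end towards +x. It covers 90 mm (x) by 150 mm (y) about its origin, at the underside of the middle of this area; 16 mm high.
- tin: bystander: a round aluminium moisture tin with its lid on, 60 mm across and 36 mm high, standing on the plate beyond the +y end of the try square. Origin: the centre of its underside.
- pestle: bystander: a wooden pestle with a rubber head lying on the bench to the robot's left, 200 mm long, 46 mm thick. Origin: under its middle.
- brush: bystander: a brush lying on the bench to the robot's right. Origin: at its underside.
- wash_bottle: bystander: a white wash bottle with a blue cap, 68 mm across, 170 mm high, standing on the bench to the robot's right. Origin: the centre of its underside.

How it is judged (in metres and radians):
At the end, for the whole second after the job is handed in: At rest, flat on the granite (height within 3 mm, tilt under 0.02 rad), the hole end 50 to 70 mm past the plate's right-hand end, parallel to the plate's long sides within 0.07 rad (4 degrees), not overhanging them (its middle within 133 mm of the plate's centre line) (y of hole_end in the frame of plate_edge between -0.07 and -0.05 m and angle between the y axis of straightedge and the y axis of surface_plate, either way round below 0.07 rad and x of straightedge in the frame of surface_plate between -0.133 and 0.133 m and angle between straightedge's own z axis and vertical below 0.02 rad and z of hole_end in the frame of plate_edge between 0 and 0.006 m and linear speed of straightedge below 0.01 m/s); the robot touches nothing.
It fails at once if the straightedge is lifted off the granite (either end more than 5 mm up) (z of any of hole_end, plain_end in the frame of plate_edge above 0.008 m).
It fails at once if the straightedge is tipped by more than 0.05 rad (angle between straightedge's own z axis and vertical above 0.05 rad).
It fails at once if something else is moved by more than 12 mm (distance of any of try_square, tin, pestle, brush, wash_bottle from where it was at the start of the episode above 0.012 m).
It also fails if it takes over 64 s, if anything falls off the work surface, if the arm or the gripper's body presses on something with over 40 N, if the wrist force passes 120 N, or if a joint passes its speed limit or range.

## Robot

A 7-joint arm with a two-finger parallel gripper is mounted at the origin on the work surface. World frame = base frame: x ahead of the robot, y to its left, z up, the work surface at z = 0. Lengths are in mm, angles in rad, forces in N, time in s.
With the tool pointing down it reaches from about 400 to 900 mm from the base axis. Payload 5.6 kg.
Tool frame: the origin (TCP) lies between the finger pads; the fingertips stand robot.tcp_to_tips ahead of it and the grasp point (between the pads) lies 11 mm behind it (robot.tcp_to_tips is the distance from the TCP to the fingertips, in mm); y points along the fingers, x is the direction in which the jaws open and shut, and the axes are right-handed (so a half turn about y gives the same grasp; the last joint's range is limited). The gripper opens to 92 mm and grips with 3 to 60 N. Pads are 20 mm wide; open, the fingers measure 128 mm over their backs; the gripper's body (75 mm by 189 mm) begins 69 mm behind the grasp point.
Start: joints at [-1.288, 0.468, -0.012, 1.603, 0.006, 1.071, -0.056], TCP at [208.084, 615.8, 222.592] pointing down, gripper open.
Joint ranges: [-2.53, 2.53], [-0.31, 2.02], [-1.57, 1.55], [0.28, 2.44], [-1.29, 4.43], [0.15, 1.84], [-2.92, 2.92]. Speed limits (rad/s): [2.57, 2.57, 3.14, 3.14, 3.14, 3.14, 3.14].

## Interface

Orientations are given as a 3x3 rotation matrix whose columns are the frame's x, y, z axes.
In Python, from bench import sensors, viewer, order, robot gives the robot as it stands. The module is installed in compiled form; this text tells all that it offers.
- The arm moves only by the shell command python3 -m inch 'ROWS' [OPENING] [FORCE]. ROWS is JSON, a list of rows, each a list of 2 entries, a list of its own where there are three numbers: the shift along the world's x, y, z in mm, then the turn about the world's z in rad. In form: [[[tx, ty, tz], turn], ...]. A call has 1 to 12 rows; each row shifts and turns the commanded pose from where the row before left it; what a row does not reach is not made up. A row lasts 1/12 s, in which the tool goes at most 41.7 mm and 7.16 degrees, less where a joint would pass 70% of its speed; a pose out of reach is approached as far as the arm can. A call is refused whole if a number of a shift passes 41.7 or a number of a turn 0.125, either way. A call with a gripper value outside its range is refused whole. OPENING is the finger opening in mm, from 0 to 91.9, set as the call begins (- or left out, the last holds). The fingers move at their own pace and stop on an object; FORCE is the grip in N (left out, the last holds). Time passes only in rows, so rows that do not move let the fingers close. It gives the time, the measured TCP pose, the force and the opening at its end, in the units of the state.
- sensors.observe(): the state, without advancing time (a new reading comes with each control period).
- viewer.capture(name): name is "side" or "top" or "wrist"; returns the picture (420x560x3 uint8, red, green, blue); there is no depth.
- viewer.calibration(name): a dict with "fx", "fy", "cx", "cy" (pixels), "rvec" (rotation vector, rad) and "tvec" (3), from world to camera coordinates, as OpenCV has them; the wrist camera has in their place "mount" (4x4, takes a point from camera to tool coordinates, whose origin is the TCP and whose axes are the tool frame's). Camera axes: x right, y down, z forward; pixel columns grow to the right and rows downward; lengths in mm; the calibration is good to about 2 mm. A picture is of the moment at which its call begins: read the wrist's pose just before it. calibration takes no time and is no camera call.
- order.sign_off(): hands the job in, once; it reports no verdict.
The state is a dict: "time_s": time; "qpos": joint angles; "dq": joint speeds; "tau": joint torques, N m; "tcp_pos": TCP position; "tcp_rot": TCP orientation; "ft_force": force on the tool from outside, world axes, zero at the start; "torque": the same for the moment, N m; "grip_width": opening from 0.0 (shut) to 1.0 (fully open).
Only numpy, scipy, OpenCV 4.12 (cv2) and the standard library are available. Lean on these libraries where they do the work, as an engineer would, in place of code of your own. Each camera call takes 0.05 s, during which the arm holds its last target. There are 200 camera calls.

## Working session

There is one attempt and no reset: what is moved stays moved. The work goes in short steps, Python scripts to look and compute and a shell command to move; the robot and the scene stay as the last step left them, time stands still between calls to the robot, and variables do not carry over. Pictures are saved under pics/ and viewed, about 8 in all and at most 12, crops included, and the job is handed in when it is done.

```bash
mkdir -p pics
python3 - <<'E'
from bench import sensors, viewer, order, robot
import cv2
s=sensors.observe();print(s['time_s'],s['tcp_pos'],s['tcp_rot'],s['ft_force'],s['grip_width'],robot.tcp_to_tips)
for n in("top","side"):
    cv2.imwrite(f"pics/{n}0.png",viewer.capture(n)[:,:,::-1]);print(n,viewer.calibration(n))
print(viewer.calibration("wrist"))
E
```

```text
0.0 [207.94415809 615.24172108 221.65417958] [[ 3.20142241e-01 -4.06688799e-04 -9.47369400e-01]
 [ 9.47367881e-01 -1.70431837e-03  3.20142459e-01]
 [-1.74481743e-03 -9.99998465e-01 -1.60340398e-04]] [-0.78949059 -0.24383938  0.19208994] 0.9994498868892195 8.0
top {'fx': 486.994342177925, 'fy': 486.994342177925, 'cx': 281.59414324623026, 'cy': 211.9377171400217, 'rvec': array([ 2.17830903, -2.13677604,  0.13990329]), 'tvec': array([ -48.24372884,  516.12650916, 1410.61791338])}
side {'fx': 399.81948691852097, 'fy': 399.81948691852097, 'cx': 286.891915786226, 'cy': 205.20261185808735, 'rvec': array([ 2.16260793, -0.17570461,  0.06077804]), 'tvec': array([-490.02373589,  111.14469967, 1071.034481  ])}
{'fx': 364.00841717485076, 'fy': 364.00841717485076, 'cx': 280.0264259070577, 'cy': 209.88703249672182, 'mount': array([[ 9.99998816e-01, -1.22506779e-03, -9.31747125e-04,
         5.29573678e-01],
       [ 5.67729131e-04, -2.69088357e-01,  9.63115327e-01,
        -1.62452707e+02],
       [-1.43060387e-03, -9.63114716e-01, -2.69087343e-01,
         7.55453131e+01],
       [ 0.00000000e+00,  0.00000000e+00,  0.00000000e+00,
         1.00000000e+00]])}
```

View pics/top0.png

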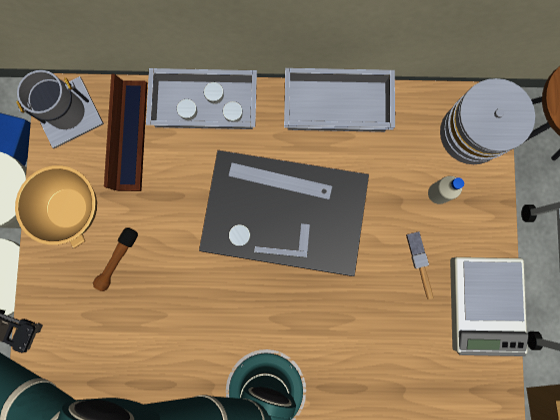

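View pics/side0.png

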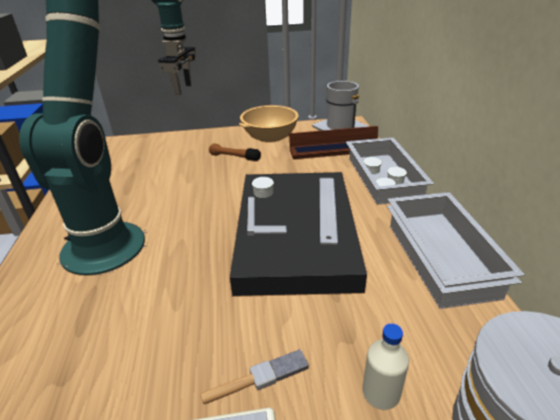

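The top view shows the plate with corners near (218,151), (369,174), (355,275) and (200,250). The straightedge runs from (231,170) to its hole end at (331,192). The square and tin lie on the robot's side of the plate, and the right end is clear. Next I measure these by mask.

```bash
cat > h.py <<'E'
import cv2, numpy as np
from bench import sensors, viewer
def ray(uv,c,z):
    K=np.array([[c['fx'],0,c['cx']],[0,c['fy'],c['cy']],[0,0,1]]);R=cv2.Rodrigues(c['rvec'])[0]
    d=(R.T@np.linalg.inv(K)@np.c_[uv,np.ones(len(uv))].T).T; o=-R.T@c['tvec']
    return o+d*((z-o[2])/d[:,2])[:,None]
def quad(m):
    """min-area rectangle corners of the largest contour"""
    cs=cv2.findContours(m.astype(np.uint8),cv2.RETR_EXTERNAL,cv2.CHAIN_APPROX_NONE)[0]
    return max(cs,key=cv2.contourArea)
def rect(P):
    (c,s,a)=cv2.minAreaRect(P[:,:2].astype(np.float32)); b=cv2.boxPoints((c,s,a)); return np.array(c),s,b
def plate_bar(im):
    c=viewer.calibration("top"); g=im.astype(int); mx=g.max(2); sp=mx-g.min(2)
    roi=np.zeros(mx.shape,bool); roi[140:285,190:420]=1
    dark=(mx<100)&(sp<25)&roi
    pl=cv2.convexHull(quad(dark)); inside=np.zeros(mx.shape,np.uint8); cv2.fillConvexPoly(inside,pl,1)
    light=(mx>115)&(sp<30)&roi
    n,l,st,_=cv2.connectedComponentsWithStats(light.astype(np.uint8))
    obs=[(st[i],l==i) for i in range(1,n) if st[i,4]>60]
    return c,pl[:,0],obs
def frame(b):
    """long axis unit vector (toward +y), perp (+x), from box corners"""
    e=[b[1]-b[0],b[2]-b[1]]; y=max(e,key=np.linalg.norm); y=y/np.linalg.norm(y)
    if y[1]<0:y=-y
    return np.array([y[1],-y[0]]),y
E
python3 - <<'E'
from h import *
im=viewer.capture("top"); c,pl,obs=plate_bar(im)
pc,ps,pb=rect(ray(pl,c,70)); x,y=frame(pb); print("plate",pc,ps,"yaw",np.arctan2(-y[0],y[1]));print(pb)
for st,m in obs:
    q=quad(m)[:,0]; bc,bs,bb=rect(ray(q,c,76)); bx,by=frame(bb)
    print(st,"c",bc,bs,"yaw",np.arctan2(-by[0],by[1]),"in plate",(bc-pc)@x,(bc-pc)@y); print(bb.round(1).tolist())
E
```

```text
plate [512.3258667  -46.42327881] (448.79510498046875, 298.1850280761719) yaw -0.14206554
[[ 332.96332 -247.45045]
 [ 628.14435 -289.66992]
 [ 691.6884   154.6039 ]
 [ 396.5074   196.82336]]
[ 229  163  103   36 1445] c [603.34759521 -31.24908447] (300.0960998535156, 41.49467849731445) yaw -0.21341412 in plate 87.95625540218134 27.90892070704649
[[551.2999877929688, -173.5], [591.7999877929688, -182.3000030517578], [655.4000244140625, 111.0], [614.9000244140625, 119.80000305175781]]
[254 223  56  35 561] c [436.96328735 -39.76613617] (150.56314086914062, 95.35154724121094) yaw -0.076425105 in plate -75.54592072621642 -4.0803711013718384
[[383.70001220703125, -111.19999694824219], [478.79998779296875, -118.5], [490.20001220703125, 31.700000762939453], [395.20001220703125, 38.900001525878906]]
[229 224  21  22 367] c [444.19515991  82.22003174] (60.207271575927734, 57.15525817871094) yaw -1.5433989 in plate -85.65869897801531 117.70080951410955
[[413.29998779296875, 110.0], [414.8999938964844, 52.79999923706055], [475.1000061035156, 54.5], [473.5, 111.5999984741211]]
[407 233  13  36 208] c [ 410.31680298 -424.52426147] (99.5535888671875, 30.763309478759766) yaw -1.3378787 in plate -47.446772384421365 -388.7351240437142
[[358.29998779296875, -421.0], [365.3999938964844, -451.0], [462.29998779296875, -428.0], [455.20001220703125, -398.1000061035156]]
```

```bash
python3 -m inch '[[[16,-27,0],-0.06],[[16,-27,0],-0.06],[[16,-27,0],-0.06],[[16,-27,0],-0.06],[[16,-27,0],-0.06],[[16,-27,0],-0.06],[[16,-27,0],-0.06],[[16,-27,0],-0.06],[[16,-27,0],-0.06],[[16,-27,0],-0.06],[[16,-27,0],-0.06],[[16,-27,0],-0.06]]' 64; python3 -m inch '[[[17,-27,0],-0.06],[[17,-27,0],-0.06],[[17,-27,0],-0.06],[[17,-27,0],-0.06],[[17,-27,0],-0.06],[[17,-27,0],-0.06],[[17,-27,0],-0.06],[[17,-27,0],-0.06],[[17,-27,0],-0.06],[[17,-26,0],-0.06],[[0,0,0],0],[[0,0,0],0]]'
```

```text
time_s: 1.15
tcp_pos: [400.5, 290.3, 222.6]
tcp_rot: [[0.867, -0.0, -0.499], [0.499, 0.0, 0.867], [-0.0, -1.0, 0.0]]
ft_force: [-0.1, -0.0, -0.6]
grip_width: 0.696
time_s: 2.15
tcp_pos: [570.3, 20.9, 222.2]
tcp_rot: [[0.997, -0.001, 0.078], [-0.078, -0.001, 0.997], [-0.0, -1.0, -0.001]]
ft_force: [-0.3, 0.2, 0.1]
grip_width: 0.693
```

```bash
python3 -m inch '[[[11,-17,0],-0.045],[[11,-17,0],-0.045],[[11,-18,0],-0.045],[[0,0,-25],0],[[0,0,-25],0],[[0,0,-25],0],[[0,0,-25],0],[[0,0,-12],0],[[0,0,0],0],[[0,0,0],0]]'
python3 - <<'E'
from h import *
for n in("wrist","side"): cv2.imwrite(f"pics/{n}1.png",viewer.capture(n)[:,:,::-1])
a=cv2.imread("pics/wrist1.png");b=cv2.imread("pics/side1.png")
b=cv2.resize(b[120:300,200:400],(467,420))
cv2.imwrite("pics/c1.png",cv2.resize(np.hstack([a,b]),(800,327)))
E
```

```text
time_s: 2.98
tcp_pos: [602.9, -28.3, 110.7]
tcp_rot: [[0.978, -0.001, 0.207], [-0.207, 0.0, 0.978], [-0.001, -1.0, 0.0]]
ft_force: [-0.2, -0.1, 1.0]
grip_width: 0.693
```

View pics/c1.png

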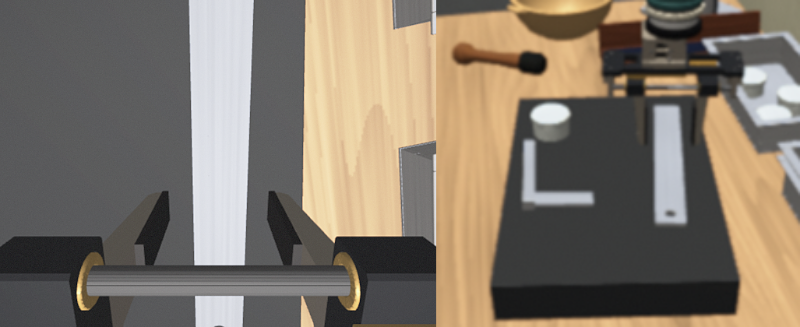

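The wrist view shows the fingers (tips at columns 168 and 268) straddling the bar (columns 190–252) and aligned with it. I'll descend gently to the granite.

```bash
python3 -m inch '[[[0,0,-10],0],[[0,0,-10],0],[[0,0,-8],0],[[0,0,0],0],[[0,0,0],0],[[0,0,0],0]]'; python3 -m inch '[[[0,0,-1],0],[[0,0,0],0],[[0,0,-1],0],[[0,0,0],0],[[0,0,0],0]]';  python3 -m inch '[[[0,0,-1],0],[[0,0,0],0],[[0,0,0],0],[[0,0,0],0]]'
```

```text
time_s: 3.58
tcp_pos: [603.1, -29.4, 82.5]
tcp_rot: [[0.978, -0.0, 0.209], [-0.209, -0.0, 0.978], [-0.0, -1.0, -0.0]]
ft_force: [0.1, 0.9, 0.7]
grip_width: 0.695
time_s: 4.0
tcp_pos: [603.1, -29.2, 80.7]
tcp_rot: [[0.978, 0.0, 0.208], [-0.208, -0.0, 0.978], [0.0, -1.0, -0.0]]
ft_force: [-0.1, 0.1, 1.1]
grip_width: 0.696
time_s: 4.33
tcp_pos: [603.1, -29.2, 79.6]
tcp_rot: [[0.978, -0.0, 0.208], [-0.208, -0.0, 0.978], [-0.0, -1.0, -0.0]]
ft_force: [0.8, -0.4, 0.4]
grip_width: 0.698
```

Tips are about 1.6 mm above the granite, with no contact. I'll close lightly on the bar's edges.

```bash
python3 -m inch '[[[0,0,0],0],[[0,0,0],0],[[0,0,0],0],[[0,0,0],0],[[0,0,0],0],[[0,0,0],0],[[0,0,0],0],[[0,0,0],0]]' 36 8
```

```text
time_s: 5.0
tcp_pos: [603.3, -29.3, 79.6]
tcp_rot: [[0.978, 0.001, 0.209], [-0.209, -0.0, 0.978], [0.001, -1.0, -0.0]]
ft_force: [1.0, 0.3, -1.3]
grip_width: 0.437
```

```bash
python3 -m inch '[[[0,-2,0],0.004],[[-1,-4,0],0.006],[[-1,-6,0],0.006],[[-1,-6,0],0.006],[[-1,-6,0],0.006],[[-1,-6,0],0.006],[[-1,-6,0],0.006],[[-1,-6,0],0.006],[[-1,-4,0],0.006],[[0,-2,0],0.004],[[0,0,0],0],[[0,0,0],0]]'
python3 - <<'E'
from h import *
a=viewer.capture("wrist")[:,:,::-1];b=viewer.capture("side")[:,:,::-1]
b=cv2.resize(b[120:300,200:400],(467,420))
cv2.imwrite("pics/c2.png",cv2.resize(np.hstack([a,b]),(800,327)))
E
```

```text
time_s: 6.0
tcp_pos: [594.7, -78.4, 79.6]
tcp_rot: [[0.988, -0.001, 0.154], [-0.154, -0.001, 0.988], [-0.0, -1.0, -0.001]]
ft_force: [-0.1, -0.3, 2.2]
grip_width: 0.429
```

View pics/c2.png

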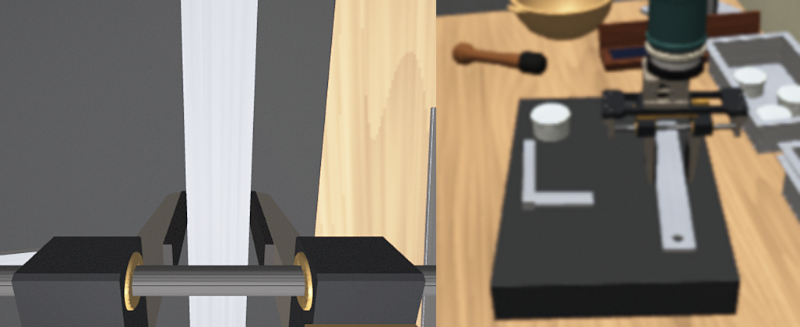

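The bar is held between the fingers and follows flat, with the hole end leading toward the right-hand end of the plate. I'll continue, stopping a little short so I can measure.

```bash
python3 -m inch '[[[0,-2,0],0.002],[[-1,-4,0],0.002],[[-1,-6,0],0.002],[[-1,-8,0],0.002],[[-1,-9,0],0.002],[[-1,-9,0],0.002],[[-1,-9,0],0],[[-1,-9,0],0],[[-1,-9,0],0],[[-1,-9,0],0],[[-1,-8,0],0],[[-1,-6,0],0]]'; python3 -m inch '[[[-1,-4,0],0],[[-1,-2,0],0],[[0,0,0],0],[[0,0,0],0],[[0,0,0],0]]';python3 - <<'E'
from h import *
im=viewer.capture("top");cv2.imwrite("pics/t3.png",cv2.resize(im[130:310,180:420,::-1],(800,600)))
E
```

```text
time_s: 7.1
tcp_pos: [583.9, -166.7, 79.6]
tcp_rot: [[0.99, 0.0, 0.143], [-0.143, -0.0, 0.99], [0.0, -1.0, -0.0]]
ft_force: [0.6, 4.0, 3.4]
grip_width: 0.432
time_s: 7.52
tcp_pos: [582.0, -172.5, 79.6]
tcp_rot: [[0.99, 0.0, 0.142], [-0.142, -0.002, 0.99], [0.001, -1.0, -0.002]]
ft_force: [1.0, -1.1, 0.9]
grip_width: 0.434
```

View pics/t3.png

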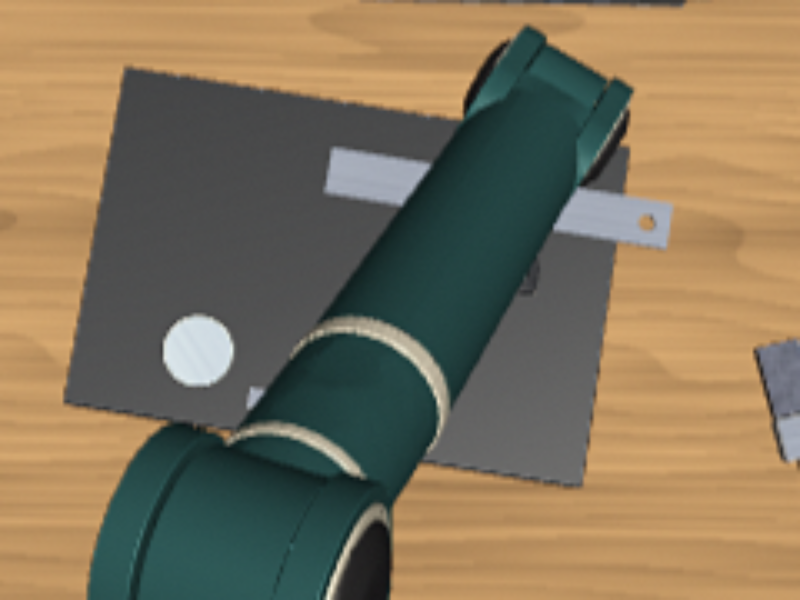

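The top view shows both ends: the plain end at (331,147)–(324,192) and the hole end at (673,205)–(667,248), past the plate's right-hand edge. I'll measure them in the plate frame.

```bash
cat > m.py <<'E'
from h import *
im=viewer.capture("top"); c=viewer.calibration("top"); g=im.astype(int); mx=g.max(2); sp=mx-g.min(2)
m=((mx>115)&(sp<35)).astype(np.uint8); m[:160]=0; m[206:]=0; m[:,:225]=0; m[:,:][:,392:]=0
n,l,st,_=cv2.connectedComponentsWithStats(m)
P=np.vstack([quad(l==i)[:,0] for i in range(1,n) if st[i,4]>60])
print([st[i].tolist() for i in range(1,n) if st[i,4]>60])
bc,bs,bb=rect(ray(P,c,76)); bx,by=frame(bb)
pc=np.array([512.33,-46.42]); a=-.14207; y=np.array([-np.sin(a),np.cos(a)]); x=np.array([y[1],-y[0]])
h=bc-150*by
print("c",bc,bs,"rel yaw",np.arctan2(-by[0],by[1])-a,"x",(bc-pc)@x,"overhang",-225-(h-pc)@y, "to go world",-y*(60+225+(h-pc)@y))
E
python3 m.py
```

```text
[[277, 174, 32, 18, 391], [346, 186, 36, 19, 444]]
c [ 581.03125    -174.21633911] (299.94537353515625, 42.19064712524414) rel yaw -0.0038945675 x 86.1040973104563 overhang 41.780081446392444 to go world [ -2.57980494 -18.03635325]
```

```bash
python3 -m inch '[[[0,-2,0],0],[[-0.5,-4,0],0.002],[[-0.6,-4,0],0.002],[[-0.5,-4,0],0],[[-0.5,-3,0],0],[[-0.5,-1,0],0],[[0,0,0],0],[[0,0,0],0],[[0,0,0],0]]'; python3 m.py
```

```text
time_s: 8.37
tcp_pos: [579.4, -189.6, 79.6]
tcp_rot: [[0.99, 0.0, 0.138], [-0.138, -0.001, 0.99], [0.0, -1.0, -0.001]]
ft_force: [0.6, 2.1, 3.1]
grip_width: 0.431
[[283, 175, 33, 18, 409], [353, 188, 35, 18, 415]]
c [ 578.19555664 -191.50869751] (299.84539794921875, 42.212799072265625) rel yaw -0.0016857237 x 85.74544282006892 overhang 59.300650046595706 to go world [-0.09902275 -0.69230402]
```

Overhang is about 59 mm and square. I'll release, retreat upward and away, then check.

```bash
python3 -m inch '[[[0,0,0],0],[[0,0,0],0],[[0,0,0],0],[[0,0,0],0],[[0,0,0],0],[[0,0,0],0]]' 62; python3 -m inch '[[[0,0,3],0],[[0,0,8],0],[[0,0,20],0],[[0,0,25],0],[[0,0,25],0],[[0,0,25],0],[[0,0,25],0],[[0,0,20],0],[[-10,20,0],0],[[-10,30,0],0],[[-10,30,0],0],[[-10,30,0],0]]'; python3 -m inch '[[[-10,30,0],0],[[-15,35,0],0],[[-15,35,0],0],[[-15,35,0],0],[[-15,35,0],0],[[-15,35,0],0],[[-15,35,0],0],[[-15,35,0],0],[[-15,35,0],0],[[-15,35,0],0],[[0,0,0],0],[[0,0,0],0]]'
python3 - <<'E'
from h import *
a=viewer.capture("top")[:,:,::-1];b=viewer.capture("side")[:,:,::-1]
cv2.imwrite("pics/c4.png",np.hstack([cv2.resize(a[130:310,180:380],(400,360)),cv2.resize(b[120:300,200:400],(400,360))]))
c,pl,obs=plate_bar(a[:,:,::-1]); pc,ps,pb=rect(ray(pl,c,70)); print("plate",pc,ps)
for st,m in obs:
    q=quad(m)[:,0]; bc,bs,bb=rect(ray(q,c,76)); print(st,bc,bs)
E
python3 m.py
```

```text
time_s: 8.92
tcp_pos: [579.3, -189.4, 79.5]
tcp_rot: [[0.99, -0.0, 0.138], [-0.138, -0.0, 0.99], [-0.0, -1.0, -0.0]]
ft_force: [0.8, 0.3, 0.2]
grip_width: 0.675
time_s: 9.92
tcp_pos: [538.9, -78.4, 231.5]
tcp_rot: [[0.99, 0.001, 0.139], [-0.139, 0.0, 0.99], [0.001, -1.0, 0.0]]
ft_force: [1.5, -0.2, 0.1]
grip_width: 0.675
time_s: 10.92
tcp_pos: [393.6, 267.5, 231.2]
tcp_rot: [[0.991, 0.001, 0.133], [-0.133, 0.0, 0.991], [0.001, -1.0, 0.001]]
ft_force: [0.9, -0.6, 0.4]
grip_width: 0.676
plate [512.32104492 -46.56951904] (448.5041809082031, 298.1531982421875)
[ 283  175  105   31 1469] [ 578.37939453 -191.50975037] (299.8617248535156, 42.391170501708984)
[254 223  56  35 594] [436.89459229 -40.0694046 ] (151.48330688476562, 95.82763671875)
[229 224  21  22 369] [444.19515991  82.22003174] (60.207271575927734, 57.15525817871094)
[407 232  13  37 287] [ 410.80722046 -426.59155273] (99.5535888671875, 35.01274490356445)
[[283, 175, 105, 31, 1470]]
c [ 578.37939453 -191.50975037] (299.8617248535156, 42.391170501708984) rel yaw 0.000459522 x 85.9275776243892 overhang 59.275862549070496 to go world [-0.10253248 -0.71684178]
```

View pics/c4.png

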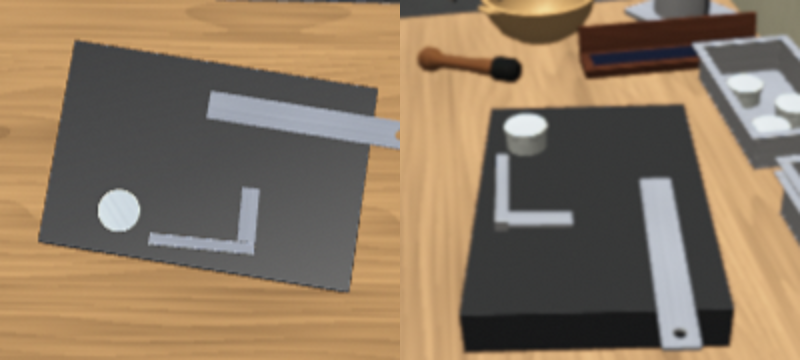

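The bar lies flat and parallel to the plate's long sides, with its hole end past the right-hand edge; the square and tin have not moved, and the arm is clear.

```bash
python3 -c "
from bench import order
print(order.sign_off())"
```

```text
the job is handed in; nothing more can be done
None
```

I slid the straightedge out over the plate's right-hand end, hole end first, and handed the job in at about 11 s of the 64 s allowed. I held it lightly (8 N) by its long edges with the fingertips just above the granite and turned it square on the way. Then I opened the fingers and moved the arm clear.

**Final position** (top camera, after release; calibration good to about 2 mm):
- **Overhang:** 59.3 mm, against the 60 mm asked for.
- **Squareness:** within 0.001 rad of parallel to the plate's long sides.
- **Position across the plate:** its middle is 86 mm from the plate's centre line, so it does not overhang the long sides.
- **Flatness:** it looks flat in the side view; I took no separate height measurement.

**Everything else:** the try square and tin measured within 0.5 mm of where they started. The brush's measured centre shifted about 2 mm between pictures. I take that as noise in the mask, since the arm never went near it. I only saw the pestle in the side view and did not re-measure it or the wash bottle. No check failed.

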